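# Press a chip carrier under the leaf springs of its loading nest

## Robot

A 6-joint arm with a two-finger parallel gripper is mounted at the origin on a cart in front of the work surface, level with it; the furniture and walls round the work are solid. World frame = base frame: x ahead of the robot, y to its left, z up, the work surface at z = 0. Lengths are in m, angles in rad, forces in N, time in s.
With the tool pointing down it reaches from about 0.35 to 0.975 m from the base axis. Payload 4.9 kg.
Tool frame: the origin (TCP) lies between the finger pads, 19 mm behind the fingertips; this is the grasp point; z points along the fingers, y is the line along which they close (so a half turn about z gives the same grasp; the last joint's range is limited). The gripper opens to 85 mm and grips with 20 to 120 N. Pads are 22 mm wide; open, the fingers measure 114 mm over their backs; the gripper's body (76 mm by 85 mm) begins 54 mm behind the grasp point. The pads swing forward as they close: fully open they stand 13 mm farther back than shut.
Start: joints at [1.228, 0.053, 1.613, -0, 1.476, -0.119], TCP at [0.139, 0.609, 0.25] pointing down, gripper open.
Joint ranges: [-3.01, 3.01], [-1.01, 2.22], [0.06, 2.58], [-1.02, 4.17], [0.09, 2.62], [-3.14, 3.14]. Speed limits (rad/s): [2.57, 2.57, 3.14, 3.14, 3.14, 3.14].

## Interface

Orientations are given as a rotation vector (axis times angle).
In Python, from station import ctrl, optics gives the robot as it stands.
- The arm moves only by the shell command python3 -m handwheel 'ROWS' [OPENING] [FORCE]. ROWS is JSON, a list of rows, each an object of numbers: "tx", "ty", "tz": the shift along the tool's x, y, z in mm; "roll": the turn about the tool's z in rad. A call has 1 to 12 rows; each row shifts and turns the commanded pose from where the row before left it, along the tool's axes as they then stand; what a row does not reach is not made up. A row lasts 1/12 s, in which the tool goes at most 41.7 mm and 7.16 degrees, less where a joint would pass 70% of its speed; a pose out of reach is approached as far as the arm can. A call with a gripper value outside its range is refused whole. OPENING is the finger opening in mm, from 0 to 85.4, set as the call begins (- or left out, the last holds). The fingers move at their own pace and stop on an object; FORCE is the grip in N (left out, the last holds). Time passes only in rows, so rows that do not move let the fingers close. It gives the time, the measured TCP pose, the force, the opening and the grip force at its end, in the units of the state.
- ctrl.get_obs(): the state, without advancing time (a new reading comes with each control period).
- optics.get_image(name): name is "scene" or "side" or "wrist"; returns (picture, depth): 400x640x3 uint8, red, green, blue; 400x640 float32, m along the optical axis (not along the pixel's ray), 0 where there is no reading.
- optics.camera_params(name): a dict with "mtx" (3x3 intrinsics, pixels), "extrinsics" (4x4, takes a point from camera to world coordinates); the wrist camera has in their place "tool_from_camera" (4x4, takes a point from camera to tool coordinates, whose origin is the TCP and whose axes are the flange's). Camera axes: x right, y down, z forward; pixel columns grow to the right and rows downward; lengths in m; the calibration is good to about 2 mm. The wrist camera is an equidistant fisheye: a pixel r from the principal point sees the ray r / f radians off the axis. A picture is of the moment at which its call begins: read the wrist's pose just before it. camera_params takes no time and is no camera call.
- ctrl.finish_job(): hands the job in; it is judged then, once.
The state is a dict: "t": time; "q": joint angles; "dq": joint speeds; "effort": joint torques, N m; "tool_pos": TCP position; "tool_rot": TCP orientation; "contact_force": force on the tool from outside, world axes, zero at the start; "wrist_torque": the same for the moment, N m; "opening": finger opening in m; "grip_force": force on a finger pad.
Only numpy, scipy, OpenCV 4.12 (cv2) and the standard library are available. Lean on these libraries where they do the work, as an engineer would, in place of code of your own. Each camera call takes 0.05 s, during which the arm holds its last target. There are 200 camera calls.

## Task

Without picking anything up, press the chip carrier down hard with a fingertip on the middle of its ribbed thumb pad until the sprung blue bed is right down, and keep it pressed while you slide it under the keeper lips and brass leaf springs, all the way home to the end stop. Then let go, so that the blue bed springs back up behind the carrier, and leave the vial, dust cap, memory stick and tweezers where they are.

Things in the scene. Friction and masses are not known exactly. Their poses are not given: they have to be found in the camera images.
- nest: fixed nest 240x112 mm, 36.5 mm high. Origin on the table below the joint of its halves; +x = travel direction, z up. x -117 to -3 mm: sprung blue bed; x 2 to 104: fixed steel lane, top z 18 mm, then the end stop. Rails' inner faces y +-46.5, tops z 31.5 mm; low wall (top z 24) at x -118. Over the lane dark keeper lips reach in to y +-32.5 mm, leaving 65 mm open for a finger
- nest_entry (a point): middle of the lane's entrance (nest x 4, y 0, z 31.5 mm), level with the undersides of the keeper lips, which begin here, are blunt and 5 mm thick, and run to the stop
- nest_stop (a point): point on the face of the end stop at lane height (nest x 104, y 0, z 18 mm)
- bed (a joint): how far the blue bed is pressed down, m: 0 = up (top 25 mm over the table), 0.006 = on its stop (top 19 mm, 1 mm above the lane). Spring: 8 N up, 13.5 N down; about 11 N of finger force holds it down. Up, the carrier's front (top 35 mm high) butts against the lips; 4 mm down or more it passes under. It springs up when the carrier has left it
- leaf_left (a joint): brass leaf spring under the lip on the nest's +y side, root at nest x 10 mm, z 31 mm, sloping down to its tip at x 58, z 25 mm. Value: lift in rad, 0 = hanging free, about 0.06 with the carrier under it; it then presses on the carrier's margin with about 4 N
- leaf_right (a joint): the same for the leaf spring on the nest's -y side
- carrier: loose aluminium chip carrier, plate 100x90x10 mm, about 0.15 kg, lying on the bed between the rails (1.5 mm play each side). Origin: centre of underside, x = front = nest +x, z up. Black and white 51x51x8 mm chip tray fixed on top (x -8 to 43 mm); behind it an orange thumb ridge, 50 mm wide, 6 mm high (x -16 to -11). Home: front edge at the stop, origin at nest x 54 mm, rear edge 7 mm past the bed
- thumb_pad (a point): centre of the black ribbed thumb pad on the plate's top (carrier x -33, y 0, z 10 mm), 83 mm behind the front edge; flat from the rear edge to the ridge (34 mm long), 50 mm wide. A closed fingertip pressing here (about 15 N) may slide on until it meets the ridge; moving the carrier takes 6 to 13 N forward, more at the stop
- vial: bystander: loose vial with black cap, 24 mm wide, 48 mm high, origin at its foot
- cap: bystander: loose black round rubber dust cap, 34 mm wide, 12 mm high, origin at its foot
- usb: bystander: loose black memory stick, 57 x 18 x 9 mm, origin under its centre
- tweezers: bystander: loose white tweezers, 125 x 13 x 9 mm, origin under the middle

How it is judged:
By the outcome, as a careful person would: the job done as asked, in the order asked, and still so for the second after the job is handed in, with the robot touching nothing.
It also fails if it takes over 58 s, if anything falls off the work surface, if the arm or the gripper's body presses on something with over 40 N, if the wrist force passes 120 N, or if a joint passes its speed limit or range.

## Working session

There is one attempt and no reset: what is moved stays moved. The work goes in short steps, Python scripts to look and compute and a shell command to move; the robot and the scene stay as the last step left them, time stands still between calls to the robot, and variables do not carry over. Pictures are saved under pics/ and viewed, at most 10 in all, crops included, and the job is handed in when it is done.

```bash
mkdir -p pics
cat > h.py <<'E'
import numpy as np, cv2
from station import ctrl, optics
def snap(n,f):
    im,d=optics.get_image(n); cv2.imwrite('pics/'+f+'.png',im[:,:,::-1]); np.savez('pics/'+f,im=im,d=d); return im,d
def pts(n,d):
    p=optics.camera_params(n);K=p['mtx'];E=p['extrinsics']
    v,u=np.mgrid[:d.shape[0],:d.shape[1]]
    P=np.stack([(u-K[0,2])/K[0,0]*d,(v-K[1,2])/K[1,1]*d,d],-1)
    return P@E[:3,:3].T+E[:3,3]
E
python3 - <<'E'
from h import *
snap('scene','s0');snap('side','d0')
for n in('scene','side'):
    p=optics.camera_params(n);print(n,np.round(p['mtx'],1).tolist(),np.round(p['extrinsics'],3).tolist())
o=ctrl.get_obs();print(o)
E
```

```text
scene [[470.3, 0.0, 319.3], [0.0, 470.3, 196.3], [0.0, 0.0, 1.0]] [[0.724, -0.437, 0.533, 0.072], [-0.689, -0.443, 0.574, -0.779], [-0.015, -0.783, -0.622, 0.587], [0.0, 0.0, 0.0, 1.0]]
side [[372.8, 0.0, 316.7], [0.0, 372.8, 201.2], [0.0, 0.0, 1.0]] [[0.851, -0.273, 0.449, 0.125], [-0.525, -0.398, 0.752, -0.924], [-0.026, -0.876, -0.482, 0.463], [0.0, 0.0, 0.0, 1.0]]
{'t': 0.1, 'q': array([ 1.22801698e+00,  5.33011387e-02,  1.61420524e+00, -2.36624030e-05,
        1.47598664e+00, -1.19031974e-01]), 'dq': array([ 0.00017562,  0.00245083, -0.00612328,  0.00095361, -0.00176048,
       -0.00099868]), 'effort': array([ 4.23509914e-05, -3.94899988e+01, -3.71363425e+01, -1.17163440e-04,
        3.86559666e-03, -5.78669699e-06]), 'tool_pos': array([0.13851845, 0.60889677, 0.24885053]), 'tool_rot': array([-3.50679195e-01, -3.12154314e+00,  2.91395456e-03]), 'contact_force': array([-0.78372171,  0.41265149,  0.18351896]), 'wrist_torque': array([ 0.04872453, -0.0341502 ,  0.01215494]), 'grip_force': 0.0, 'opening': 0.08512348307549525}
```

View pics/s0.png

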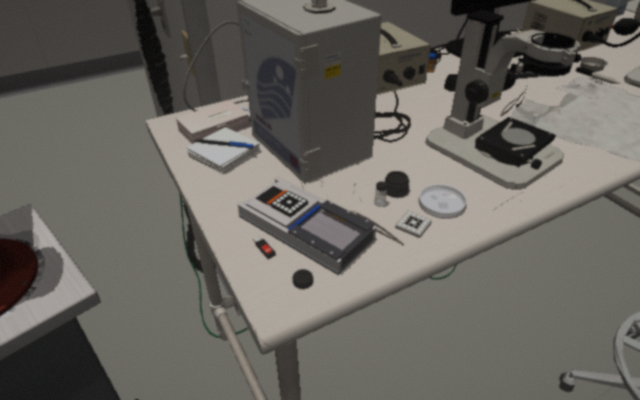

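View pics/d0.png

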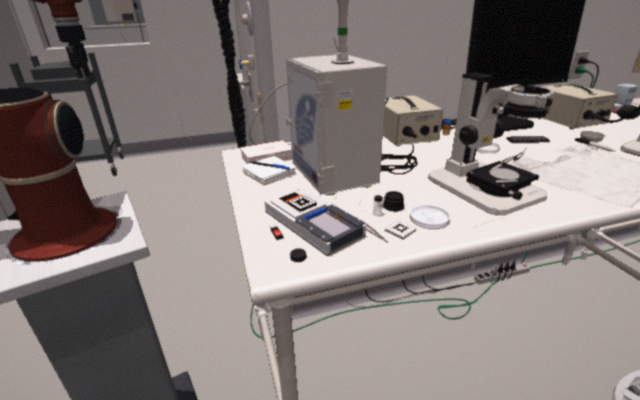

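The scene shows the nest at about (305,222), with the carrier (orange ridge near (270,195)) at the upper left and the lane running to the stop near (350,250). The cabinet stands close behind the nest. The stick is at (264,248), the cap at (302,278), the vial at (381,193) and the tweezers at (385,232).

Run:
```python
from h import *
for n,f,box in(('scene','s0',(225,165,410,295)),('side','d0',(255,180,400,270))):
    z=np.load(f'pics/{f}.npz');im,d=z['im'],z['d'];P=pts(n,d)
    x0,y0,x1,y1=box
    cv2.imwrite(f'pics/{f}c.png',cv2.resize(im[y0:y1,x0:x1,::-1],None,fx=4,fy=4,interpolation=cv2.INTER_CUBIC))
    hsv=cv2.cvtColor(im,cv2.COLOR_RGB2HSV)
    roi=np.zeros(d.shape,bool);roi[y0:y1,x0:x1]=1
    t=roi&(abs(P[...,2])<.012);print(n,'table z',np.median(P[t][:,2]))
    # high nest rails+lips
    for nm,lo,hi in(('rail',.027,.040),):
        m=roi&(P[...,2]>lo)&(P[...,2]<hi)&(d>0)
        k,l,s,c=cv2.connectedComponentsWithStats(m.astype(np.uint8))
        i=1+np.argmax(s[1:,4]);q=P[l==i]
        r=cv2.minAreaRect((q[:,:2]*1000).astype(np.float32));print(nm,r,cv2.boxPoints(r).round().tolist(),s[i])
    for nm,m in(('orange',(hsv[...,0]<20)&(hsv[...,1]>130)&(hsv[...,2]>90)),('blue',(hsv[...,0]>105)&(hsv[...,0]<130)&(hsv[...,1]>110)&(hsv[...,2]>50))):
        m=m&roi;k,l,s,c=cv2.connectedComponentsWithStats(m.astype(np.uint8))
        for i in range(1,k):
            if s[i,4]>12:
                q=P[l==i];print(nm,c[i].round(),s[i,4],np.median(q,0).round(4),cv2.minAreaRect((q[:,:2]*1000).astype(np.float32)))
    if n=='scene':
        m=(d>0)&(P[...,2]>.05)&(P[...,2]<.4);m[:,:240]=0;m[:,385:]=0
        q=P[m]; print('cabinet',np.percentile(q,[1,50,99],axis=0).round(3).tolist())
        for h in(.07,.15,.25,.33):
            q=P[m&(abs(P[...,2]-h)<.01)]; r=cv2.minAreaRect((q[:,:2]*1000).astype(np.float32));print(h,cv2.boxPoints(r).round().tolist())
```

```text
scene table z 0.00012473955896952216
rail ((491.79150390625, -286.30352783203125), (112.14486694335938, 240.60902404785156), 7.006781578063965) [[421.0, -174.0], [451.0, -413.0], [562.0, -399.0], [533.0, -160.0]] [ 238  177  139   87 3338]
orange [276. 197.] 66 [ 0.4825 -0.2178  0.04  ] ((481.3604736328125, -215.27027893066406), (47.3887825012207, 13.630654335021973), 8.48737621307373)
orange [266. 248.] 58 [ 0.402  -0.2854  0.0091] ((401.8097229003906, -284.92559814453125), (23.014375686645508, 11.579856872558594), 79.62985229492188)
blue [305. 216.] 144 [ 0.4969 -0.2836  0.0246] ((284.0458068847656, -510.024169921875), (682.3262939453125, 54.04555892944336), 47.183021545410156)
cabinet [[0.569, -0.232, 0.054], [0.611, -0.2, 0.219], [1.167, 0.165, 0.324]]
0.07 [[405.0, 15.0], [638.0, -305.0], [1001.0, -41.0], [767.0, 279.0]]
0.15 [[419.0, -28.0], [665.0, -317.0], [1218.0, 152.0], [972.0, 441.0]]
0.25 [[479.0, -38.0], [611.0, -297.0], [742.0, -231.0], [610.0, 28.0]]
0.33 [[573.0, -52.0], [588.0, -210.0], [750.0, -194.0], [734.0, -36.0]]
side table z -0.0010484538888737571
rail ((490.6528625488281, -286.142578125), (110.65758514404297, 242.18666076660156), 7.413361072540283) [[420.0, -173.0], [451.0, -413.0], [561.0, -399.0], [530.0, -159.0]] [ 264  188  102   58 1710]
orange [292. 198.] 32 [ 0.4795 -0.2159  0.0385] ((480.1100158691406, -212.30992126464844), (48.385074615478516, 20.293825149536133), 16.401687622070312)
orange [277. 232.] 37 [ 0.4003 -0.2855  0.0083] ((400.5879821777344, -285.0879211425781), (27.98430061340332, 12.552827835083008), 84.42182159423828)
blue [315. 213.] 96 [ 0.5017 -0.2832  0.0231] ((309.00225830078125, -587.207275390625), (765.5025024414062, 50.42827224731445), 57.541786193847656)
```

View pics/s0c.png

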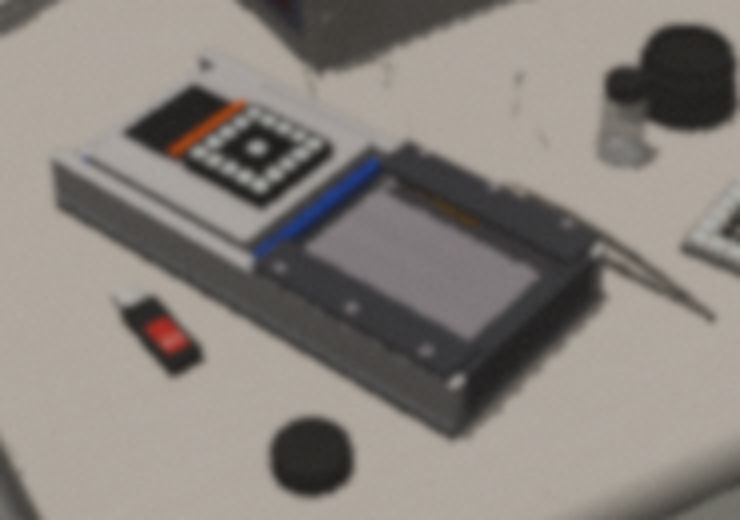

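Nest centre is about (491.5, -286.3) mm and travel runs along (0.124, -0.992). The thumb pad is near (480, -196.7), and the cabinet corner is about 0.1 m clear of it. I'll move there with the gripper shut.

```bash
python3 -m handwheel '[{"tx":-26,"ty":-25},{"tx":-26,"ty":-25},{"tx":-26,"ty":-25},{"tx":-26,"ty":-25},{"tx":-26,"ty":-25},{"tx":-26,"ty":-25},{"tx":-26,"ty":-25},{"tx":-26,"ty":-25},{"tx":-26,"ty":-25},{"tx":-26,"ty":-25},{"tx":-26,"ty":-25},{"tx":-26,"ty":-25}]' 0 60
python3 -m handwheel '[{"tx":-16,"ty":-33},{"tx":-16,"ty":-33},{"tx":-16,"ty":-33},{"tx":-16,"ty":-33},{"tx":-16,"ty":-33},{"tx":-16,"ty":-33},{"tx":-16,"ty":-33}]'
python3 -m handwheel '[{"roll":0.122},{"roll":0.122},{"roll":0.122},{"roll":0.122},{"roll":0.122},{"roll":0.122},{"roll":0.122},{"roll":0.122},{"roll":0.122},{"roll":0.122},{}]'
cat >> h.py <<'E'
from scipy.spatial.transform import Rotation as R
def rel(target):
    o=ctrl.get_obs();M=R.from_rotvec(o['tool_rot']).as_matrix()
    print('t',round(o['t'],2),'pos',o['tool_pos'].round(4),'F',o['contact_force'].round(1),'xaz',np.degrees(np.arctan2(M[1,0],M[0,0])).round(2),'zax',M[:,2].round(3))
    print('shift mm',(M.T@(np.array(target)-o['tool_pos'])*1000).round(1))
E
python3 -c "
from h import *
rel([.480,-.1967,.12])"
```

```text
t 0.1 pos [0.1385 0.6089 0.2489] F [-0.8  0.4  0.2] xaz 167.18 zax [-0.001 -0.002 -1.   ]
shift mm [-511.7 -709.5  130.1]$[0]: bad value
$[0]: bad value
$[0]: bad value
```

```bash
python3 -m handwheel '[{"tx":-26,"ty":-25,"tz":0,"roll":0},{"tx":-26,"ty":-25,"tz":0,"roll":0},{"tx":-26,"ty":-25,"tz":0,"roll":0},{"tx":-26,"ty":-25,"tz":0,"roll":0},{"tx":-26,"ty":-25,"tz":0,"roll":0},{"tx":-26,"ty":-25,"tz":0,"roll":0},{"tx":-26,"ty":-25,"tz":0,"roll":0},{"tx":-26,"ty":-25,"tz":0,"roll":0},{"tx":-26,"ty":-25,"tz":0,"roll":0},{"tx":-26,"ty":-25,"tz":0,"roll":0},{"tx":-26,"ty":-25,"tz":0,"roll":0},{"tx":-26,"ty":-25,"tz":0,"roll":0}]' 0 60
```

```text
t: 1.1
tool_pos: [0.3767, 0.246, 0.2496]
tool_rot: [-0.35, -3.122, 0.0]
contact_force: [0.2, 0.8, -0.5]
opening: 0.0003
grip_force: 0.0
```

```bash
python3 -m handwheel '[{"tx":-16,"ty":-33,"tz":0,"roll":0},{"tx":-16,"ty":-33,"tz":0,"roll":0},{"tx":-16,"ty":-33,"tz":0,"roll":0},{"tx":-16,"ty":-33,"tz":0,"roll":0},{"tx":-16,"ty":-33,"tz":0,"roll":0},{"tx":-16,"ty":-33,"tz":0,"roll":0},{"tx":-16,"ty":-33,"tz":0,"roll":0}]'
python3 -m handwheel '[{"tx":0,"ty":0,"tz":0,"roll":0.122},{"tx":0,"ty":0,"tz":0,"roll":0.122},{"tx":0,"ty":0,"tz":0,"roll":0.122},{"tx":0,"ty":0,"tz":0,"roll":0.122},{"tx":0,"ty":0,"tz":0,"roll":0.122},{"tx":0,"ty":0,"tz":0,"roll":0.122},{"tx":0,"ty":0,"tz":0,"roll":0.122},{"tx":0,"ty":0,"tz":0,"roll":0.122},{"tx":0,"ty":0,"tz":0,"roll":0.122},{"tx":0,"ty":0,"tz":0,"roll":0.122},{"tx":0,"ty":0,"tz":0,"roll":0}]'
python3 -c "
from h import *
rel([.480,-.1967,.12])"
```

```text
t: 1.68
tool_pos: [0.434, -0.0043, 0.2497]
tool_rot: [-0.351, -3.122, -0.0]
contact_force: [0.2, 0.3, -0.6]
opening: 0.0004
grip_force: 0.0
t: 2.6
tool_pos: [0.434, -0.0024, 0.2495]
tool_rot: [-2.078, -2.355, 0.001]
contact_force: [-0.5, 0.3, 0.8]
opening: 0.0004
grip_force: 0.0
t 2.6 pos [ 0.434  -0.0024  0.2495] F [-0.5  0.3  0.8] xaz 97.17 zax [-0.001  0.    -1.   ]
shift mm [-198.6   21.5  129.4]
```

```bash
python3 -m handwheel '[{"tx":-25,"ty":2.7,"tz":0,"roll":0},{"tx":-25,"ty":2.7,"tz":0,"roll":0},{"tx":-25,"ty":2.7,"tz":0,"roll":0},{"tx":-25,"ty":2.7,"tz":16,"roll":0},{"tx":-25,"ty":2.7,"tz":16,"roll":0},{"tx":-25,"ty":2.7,"tz":16,"roll":0},{"tx":-25,"ty":2.7,"tz":16,"roll":0},{"tx":-23.6,"ty":2.6,"tz":16,"roll":0},{"tx":0,"ty":0,"tz":25,"roll":0},{"tx":0,"ty":0,"tz":24,"roll":0},{"tx":0,"ty":0,"tz":0,"roll":0},{"tx":0,"ty":0,"tz":0,"roll":0}]'
python3 - <<'E'
from h import *
rel([.480,-.1967,.06])
im,d=snap('wrist','w0');p=optics.camera_params('wrist');print({k:np.round(v,3).tolist() if k!='name' else v for k,v in p.items() if not isinstance(v,str)})
snap('scene','s1')
E
```

```text
t: 3.6
tool_pos: [0.4795, -0.1961, 0.1194]
tool_rot: [-2.071, -2.357, 0.001]
contact_force: [0.1, 0.0, -0.4]
opening: -0.0001
grip_force: 0.0
t 3.6 pos [ 0.4795 -0.1961  0.1194] F [ 0.1  0.  -0.4] xaz 97.38 zax [-0.004  0.002 -1.   ]
shift mm [-0.9  0.6 59.4]
{'mtx': [[309.707, 0.0, 320.15], [0.0, 309.707, 202.439], [0.0, 0.0, 1.0]], 'tool_from_camera': [[0.0, -0.944, -0.329, 0.087], [1.0, 0.0, 0.0, -0.0], [-0.0, -0.329, 0.944, -0.124], [0.0, 0.0, 0.0, 1.0]]}
```

View pics/w0.png

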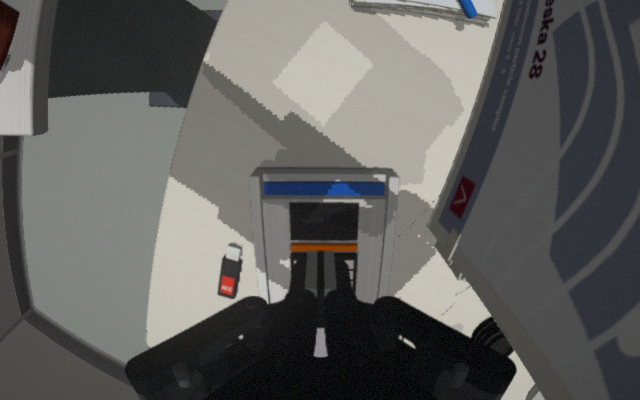

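The wrist view shows the pad as a black rectangle, columns 290–357 and rows 203–242. The orange ridge is at row 247, the blue bed strip behind the carrier is at row 188, and the shut fingers are at column 320. I'll cast these pixels onto the plate's top.

```bash
cat >> h.py <<'E'
def wray(px,z,o):
    p=optics.camera_params('wrist');K=p['mtx'];T=p['tool_from_camera'];M=R.from_rotvec(o['tool_rot']).as_matrix()
    px=np.atleast_2d(px).astype(float)-K[:2,2];r=np.hypot(*px.T);th=r/K[0,0]
    D=np.c_[px/r[:,None]*np.sin(th)[:,None],np.cos(th)]
    D=D@T[:3,:3].T@M.T;C=M@T[:3,3]+o['tool_pos']
    return C+D*((z-C[2])/D[:,2])[:,None]
dirn=np.array([.1245,-.9922]);lft=np.array([.9922,.1245]);N0=np.array([.4915,-.2863])
def nest(P): q=P[:,:2]-N0; return np.c_[q@dirn,q@lft]*1000
E
python3 - <<'E'
from h import *
o=ctrl.get_obs();im=np.load('pics/w0.npz')['im'];hsv=cv2.cvtColor(im,cv2.COLOR_RGB2HSV)
roi=np.zeros(im.shape[:2],bool);roi[165:255,255:395]=1
def box(m,lo):
    k,l,s,c=cv2.connectedComponentsWithStats((m&roi).astype(np.uint8));i=1+np.argmax(s[1:,4]);return s[i],c[i]
org,_=box((hsv[...,0]<20)&(hsv[...,1]>150)&(hsv[...,2]>100),0)
blu,_=box((hsv[...,0]>105)&(hsv[...,0]<130)&(hsv[...,1]>120)&(hsv[...,2]>60),0)
m=hsv[...,2]<60; m[243:]=0; m[:195]=0; pad,_=box(m,0)
print('org',org,'blu',blu,'pad',pad)
f=lambda s:[[s[0]-.5,s[1]-.5],[s[0]+s[2]-.5,s[1]-.5],[s[0]-.5,s[1]+s[3]-.5],[s[0]+s[2]-.5,s[1]+s[3]-.5]]
for n,s,z in(('pad',pad,.035),('ridge',org,.041),('bed',blu,.025)):
    W=wray(f(s),z,o);print(n,W[:,:2].round(4).tolist(),nest(W).round(1).tolist())
W=wray([[259,170],[391,170]],.0315,o);print('rails rear',W.round(4).tolist(),nest(W).round(1).tolist())
print('tcp',nest(o['tool_pos'][None]))
E
```

```text
org [291 245  66   6 381] blu [ 264  182  120   14 1555] pad [ 289  202   70   39 2520]
pad [[0.4568, -0.1865], [0.5071, -0.18], [0.4596, -0.2178], [0.5126, -0.211]] [[-103.4, -22.0], [-103.5, 28.7], [-71.9, -23.1], [-72.0, 30.3]]
ridge [[0.4617, -0.2179], [0.5105, -0.2117], [0.4621, -0.223], [0.5114, -0.2167]] [[-71.6, -21.1], [-71.7, 28.1], [-66.5, -21.3], [-66.6, 28.4]]
bed [[0.4359, -0.1767], [0.5251, -0.1651], [0.4367, -0.1877], [0.5272, -0.176]] [[-115.7, -41.6], [-116.1, 48.4], [-104.7, -42.1], [-105.0, 49.2]]
rails rear [[0.4329, -0.1665, 0.0315], [0.5274, -0.1542, 0.0315]] [[-126.1, -43.2], [-126.6, 52.1]]
tcp [[-89.91221875   1.21178603]]
```

```bash
python3 -m handwheel '[{"tx":0,"ty":1.5,"tz":15,"roll":0},{"tx":0,"ty":0,"tz":15,"roll":0},{"tx":0,"ty":0,"tz":15,"roll":0},{"tx":0,"ty":0,"tz":10,"roll":0},{"tx":0,"ty":0,"tz":5,"roll":0},{"tx":0,"ty":0,"tz":0,"roll":0},{"tx":0,"ty":0,"tz":0,"roll":0}]'
python3 -m handwheel '[{"tx":0,"ty":0,"tz":2,"roll":0},{"tx":0,"ty":0,"tz":2,"roll":0},{"tx":0,"ty":0,"tz":2,"roll":0},{"tx":0,"ty":0,"tz":1,"roll":0},{"tx":0,"ty":0,"tz":0,"roll":0},{"tx":0,"ty":0,"tz":0,"roll":0}]'
```

```text
t: 4.28
tool_pos: [0.4829, -0.1968, 0.062]
tool_rot: [2.075, 2.357, 0.0]
contact_force: [-0.8, -0.1, 0.2]
opening: 0.0002
grip_force: 0.0
t: 4.78
tool_pos: [0.4822, -0.1965, 0.054]
tool_rot: [-2.076, -2.358, 0.0]
contact_force: [0.4, 1.3, 0.0]
opening: 0.0001
grip_force: 0.0
```

```bash
python3 -m handwheel '[{"tx":0,"ty":0,"tz":1.5,"roll":0},{"tx":0,"ty":0,"tz":1.5,"roll":0},{"tx":0,"ty":0,"tz":1,"roll":0},{"tx":0,"ty":0,"tz":0,"roll":0},{"tx":0,"ty":0,"tz":0,"roll":0}]'
python3 -m handwheel '[{"tx":0,"ty":0,"tz":1,"roll":0},{"tx":0,"ty":0,"tz":1,"roll":0},{"tx":0,"ty":0,"tz":0.5,"roll":0},{"tx":0,"ty":0,"tz":0,"roll":0},{"tx":0,"ty":0,"tz":0,"roll":0}]'
```

```text
t: 5.2
tool_pos: [0.483, -0.1969, 0.0514]
tool_rot: [2.075, 2.357, 0.0]
contact_force: [-2.3, 1.8, 7.7]
opening: 0.0001
grip_force: 3.8
t: 5.62
tool_pos: [0.4832, -0.197, 0.0494]
tool_rot: [2.075, 2.357, 0.001]
contact_force: [-3.5, 2.2, 9.8]
opening: -0.0003
grip_force: 4.7
```

```bash
python3 -m handwheel '[{"tx":0,"ty":0,"tz":1,"roll":0},{"tx":0,"ty":0,"tz":0.5,"roll":0},{"tx":0,"ty":0,"tz":0,"roll":0},{"tx":0,"ty":0,"tz":0,"roll":0}]'
python3 -m handwheel '[{"tx":0,"ty":0,"tz":1,"roll":0},{"tx":0,"ty":0,"tz":0.5,"roll":0},{"tx":0,"ty":0,"tz":0,"roll":0},{"tx":0,"ty":0,"tz":0,"roll":0}]'
```

```text
t: 5.95
tool_pos: [0.4834, -0.1971, 0.0481]
tool_rot: [2.075, 2.356, 0.001]
contact_force: [-3.5, 2.0, 10.9]
opening: 0.0002
grip_force: 5.2
t: 6.28
tool_pos: [0.484, -0.1974, 0.0476]
tool_rot: [2.074, 2.356, 0.001]
contact_force: [-3.7, 2.6, 14.8]
opening: 0.0002
grip_force: 7.3
```

```bash
python3 -m handwheel '[{"tx":0,"ty":0,"tz":0.8,"roll":0},{"tx":-2,"ty":0,"tz":0,"roll":0},{"tx":-3,"ty":0,"tz":0,"roll":0},{"tx":-3,"ty":0,"tz":0,"roll":0},{"tx":-3,"ty":0,"tz":0,"roll":0},{"tx":-3,"ty":0,"tz":0,"roll":0},{"tx":-3,"ty":0,"tz":0,"roll":0},{"tx":0,"ty":0,"tz":0,"roll":0}]'
python3 - <<'E'
from h import *
rel([.484,-.1974,.0476]);print(nest(ctrl.get_obs()['tool_pos'][None]))
snap('wrist','w1')
E
```

```text
t: 6.95
tool_pos: [0.4862, -0.2142, 0.0476]
tool_rot: [2.075, 2.356, 0.002]
contact_force: [-6.1, 4.9, 19.6]
opening: -0.0
grip_force: 10.0
t 6.95 pos [ 0.4862 -0.2142  0.0476] F [-6.1  4.9 19.6] xaz 97.27 zax [ 0.002 -0.    -1.   ]
shift mm [16.9 -0.1  0. ]
[[-72.2211718   3.7674037]]
```

View pics/w1.png

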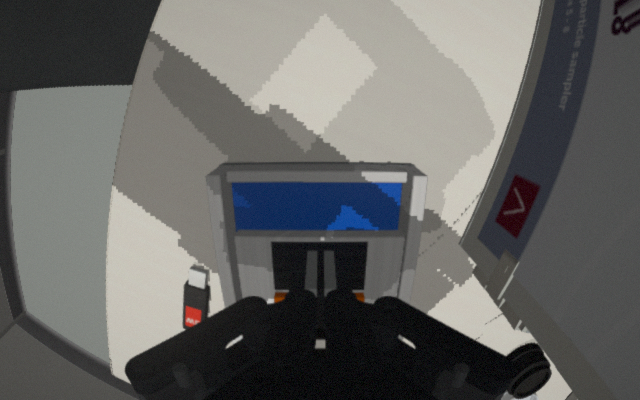

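The wrist view shows the carrier moving with the fingertip. The fingers sit at columns 300–340 on the pad (272–366), the ridge is at row 297 just ahead of them, and the exposed bed spans rows 183–230. I'll keep sliding.

```bash
python3 -m handwheel '[{"tx":-3,"ty":-0.5,"tz":0,"roll":0},{"tx":-3,"ty":-0.5,"tz":0,"roll":0},{"tx":-3,"ty":0,"tz":0,"roll":0},{"tx":-3,"ty":0,"tz":0,"roll":0},{"tx":-3,"ty":0,"tz":0,"roll":0},{"tx":-3,"ty":0,"tz":0,"roll":0},{"tx":-3,"ty":0,"tz":0,"roll":0},{"tx":-3,"ty":0,"tz":0,"roll":0},{"tx":0,"ty":0,"tz":0,"roll":0}]'
python3 -m handwheel '[{"tx":-3,"ty":0,"tz":0,"roll":0},{"tx":-3,"ty":0,"tz":0,"roll":0},{"tx":-3,"ty":0,"tz":0,"roll":0},{"tx":-3,"ty":0,"tz":0,"roll":0},{"tx":-3,"ty":0,"tz":0,"roll":0},{"tx":-3,"ty":0,"tz":0,"roll":0},{"tx":0,"ty":0,"tz":0,"roll":0}]'
```

```text
t: 7.75
tool_pos: [0.4891, -0.2378, 0.0476]
tool_rot: [2.074, 2.355, 0.005]
contact_force: [-2.0, 6.6, 17.3]
opening: -0.0002
grip_force: 8.6
t: 8.33
tool_pos: [0.4913, -0.2545, 0.0476]
tool_rot: [2.076, 2.356, 0.008]
contact_force: [-2.2, 10.1, 19.3]
opening: -0.0003
grip_force: 11.7
```

```bash
python3 -m handwheel '[{"tx":-3,"ty":0,"tz":0,"roll":0},{"tx":-3,"ty":0,"tz":0,"roll":0},{"tx":-3,"ty":0,"tz":0,"roll":0},{"tx":-3,"ty":0,"tz":0,"roll":0},{"tx":-3,"ty":0,"tz":0,"roll":0},{"tx":-3,"ty":0,"tz":0,"roll":0},{"tx":0,"ty":0,"tz":0,"roll":0}]'
python3 -m handwheel '[{"tx":-3,"ty":0,"tz":0,"roll":0},{"tx":-3,"ty":0,"tz":0,"roll":0},{"tx":-3,"ty":0,"tz":0,"roll":0},{"tx":-3,"ty":0,"tz":0,"roll":0},{"tx":-3,"ty":0,"tz":0,"roll":0},{"tx":0,"ty":0,"tz":0,"roll":0}]'
python3 - <<'E'
from h import *
rel([.484,-.1974,.0476]);print(nest(ctrl.get_obs()['tool_pos'][None]))
snap('wrist','w2')
E
```

```text
t: 8.92
tool_pos: [0.4937, -0.273, 0.0476]
tool_rot: [2.075, 2.355, 0.006]
contact_force: [-1.1, 8.4, 17.9]
opening: -0.0
grip_force: 10.1
t: 9.42
tool_pos: [0.4955, -0.2879, 0.0474]
tool_rot: [2.075, 2.355, 0.006]
contact_force: [-0.5, 7.4, 17.4]
opening: -0.0
grip_force: 9.5
t 9.42 pos [ 0.4955 -0.2879  0.0474] F [-0.5  7.4 17.4] xaz 97.25 zax [ 0.004  0.001 -1.   ]
shift mm [91.2  0.  -0.1]
[[2.09410187 3.73139497]]
```

View pics/w2.png

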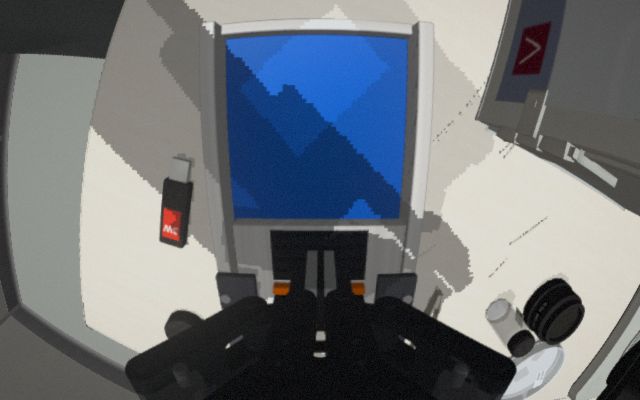

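The bed is now exposed over rows 38–218, still down, and the fingers are on the pad (272–368) next to the ridge at row 289. The keeper lips are at rows 272–305, clear on both sides.

```bash
python3 -m handwheel '[{"tx":-3,"ty":0,"tz":0,"roll":0},{"tx":-3,"ty":0,"tz":0,"roll":0},{"tx":-3,"ty":0,"tz":0,"roll":0},{"tx":-3,"ty":0,"tz":0,"roll":0},{"tx":-2,"ty":0,"tz":0,"roll":0},{"tx":0,"ty":0,"tz":0,"roll":0}]'
python3 -m handwheel '[{"tx":-1.5,"ty":0,"tz":0,"roll":0},{"tx":-1.5,"ty":0,"tz":0,"roll":0},{"tx":-1,"ty":0,"tz":0,"roll":0},{"tx":0,"ty":0,"tz":0,"roll":0},{"tx":0,"ty":0,"tz":0,"roll":0}]'
```

```text
t: 9.97
tool_pos: [0.4971, -0.3016, 0.0474]
tool_rot: [2.075, 2.356, 0.006]
contact_force: [-0.8, 8.5, 16.3]
opening: -0.0002
grip_force: 9.3
t: 10.38
tool_pos: [0.4976, -0.3053, 0.0473]
tool_rot: [2.075, 2.356, 0.006]
contact_force: [-0.9, 8.6, 17.0]
opening: 0.0
grip_force: 9.4
```

```bash
python3 -m handwheel '[{"tx":-1,"ty":0,"tz":0,"roll":0},{"tx":-1,"ty":0,"tz":0,"roll":0},{"tx":-1,"ty":0,"tz":0,"roll":0},{"tx":0,"ty":0,"tz":0,"roll":0},{"tx":0,"ty":0,"tz":0,"roll":0}]'
python3 -m handwheel '[{"tx":-1,"ty":0,"tz":0,"roll":0},{"tx":-1,"ty":0,"tz":0,"roll":0},{"tx":-1,"ty":0,"tz":0,"roll":0},{"tx":0,"ty":0,"tz":0,"roll":0},{"tx":0,"ty":0,"tz":0,"roll":0}]'
```

```text
t: 10.8
tool_pos: [0.4977, -0.3082, 0.0467]
tool_rot: [2.075, 2.356, 0.005]
contact_force: [-0.1, 8.0, 14.0]
opening: -0.0002
grip_force: 9.4
t: 11.22
tool_pos: [0.498, -0.3111, 0.0467]
tool_rot: [2.075, 2.357, 0.005]
contact_force: [-0.6, 7.6, 15.0]
opening: -0.0002
grip_force: 9.6
```

```bash
python3 -m handwheel '[{"tx":-1,"ty":0,"tz":0,"roll":0},{"tx":-1,"ty":0,"tz":0,"roll":0},{"tx":-1,"ty":0,"tz":0,"roll":0},{"tx":0,"ty":0,"tz":0,"roll":0},{"tx":0,"ty":0,"tz":0,"roll":0}]'
python3 -m handwheel '[{"tx":-1,"ty":0,"tz":0,"roll":0},{"tx":-1,"ty":0,"tz":0,"roll":0},{"tx":0,"ty":0,"tz":0,"roll":0},{"tx":0,"ty":0,"tz":0,"roll":0}]'
python3 -m handwheel '[{"tx":-1,"ty":0,"tz":0,"roll":0},{"tx":-1,"ty":0,"tz":0,"roll":0},{"tx":0,"ty":0,"tz":0,"roll":0},{"tx":0,"ty":0,"tz":0,"roll":0}]'
```

```text
t: 11.63
tool_pos: [0.4983, -0.3141, 0.0467]
tool_rot: [2.075, 2.357, 0.005]
contact_force: [-0.3, 7.8, 14.2]
opening: 0.0001
grip_force: 9.6
t: 11.97
tool_pos: [0.4984, -0.3146, 0.0467]
tool_rot: [-2.075, -2.356, -0.008]
contact_force: [-2.6, 13.2, 18.6]
opening: -0.0
grip_force: 11.4
t: 12.3
tool_pos: [0.4984, -0.3148, 0.0467]
tool_rot: [-2.073, -2.354, -0.012]
contact_force: [-4.0, 20.4, 21.5]
opening: -0.0004
grip_force: 14.8
```

At the stop: the forward force rose to 20 N with no further motion. I'll unload the forward push, then lift straight up.

```bash
python3 -m handwheel '[{"tx":1.5,"ty":0,"tz":0,"roll":0},{"tx":1.5,"ty":0,"tz":0,"roll":0},{"tx":0,"ty":0,"tz":0,"roll":0},{"tx":0,"ty":0,"tz":0,"roll":0}]'
python3 -m handwheel '[{"tx":0,"ty":0,"tz":-2,"roll":0},{"tx":0,"ty":0,"tz":-2,"roll":0},{"tx":0,"ty":0,"tz":-4,"roll":0},{"tx":0,"ty":0,"tz":-10,"roll":0},{"tx":0,"ty":0,"tz":-15,"roll":0},{"tx":0,"ty":0,"tz":-20,"roll":0},{"tx":0,"ty":0,"tz":-20,"roll":0},{"tx":0,"ty":0,"tz":-20,"roll":0},{"tx":0,"ty":0,"tz":-20,"roll":0},{"tx":0,"ty":0,"tz":-20,"roll":0},{"tx":0,"ty":0,"tz":0,"roll":0},{"tx":0,"ty":0,"tz":0,"roll":0}]'
python3 - <<'E'
from h import *
o=ctrl.get_obs()
im,d=snap('wrist','w3');rel([0.5,-.3,.1]);s,ds=snap('scene','s3')
cv2.imwrite('pics/s3c.png',cv2.resize(s[165:295,225:410,::-1],None,fx=4,fy=4,interpolation=cv2.INTER_CUBIC))
hsv=cv2.cvtColor(im,cv2.COLOR_RGB2HSV)
for n,m in(('org',(hsv[...,0]<20)&(hsv[...,1]>150)&(hsv[...,2]>100)),('blu',(hsv[...,0]>100)&(hsv[...,0]<130)&(hsv[...,1]>120)&(hsv[...,2]>60))):
    k,l,st,c=cv2.connectedComponentsWithStats(m.astype(np.uint8))
    for i in range(1,k):
        if st[i,4]>80: print(n,st[i],np.median(d[l==i]))
E
```

```text
t: 12.63
tool_pos: [0.4984, -0.3146, 0.0467]
tool_rot: [2.076, 2.357, 0.006]
contact_force: [-1.4, 10.5, 15.8]
opening: -0.0004
grip_force: 11.4
t: 13.63
tool_pos: [0.4972, -0.3168, 0.1789]
tool_rot: [2.074, 2.354, -0.001]
contact_force: [-0.8, 0.2, 0.3]
opening: -0.0002
grip_force: 0.0
t 13.68 pos [ 0.4964 -0.3161  0.177 ] F [ 0.2 -0.8  0.3] xaz 97.26 zax [ 0.001 -0.001 -1.   ]
shift mm [15.6  5.6 77. ]
org [223 134  12  11 107] 0.2887953
org [295 201  53   6 281] 0.2854357
blu [  269    31   103   126 12527] 0.2601641
blu [ 501  357   73   43 1899] 0.8135396
```

View pics/w3.png

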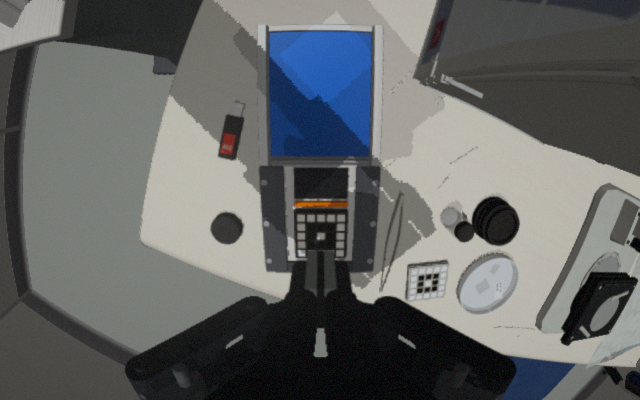

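View pics/s3c.png

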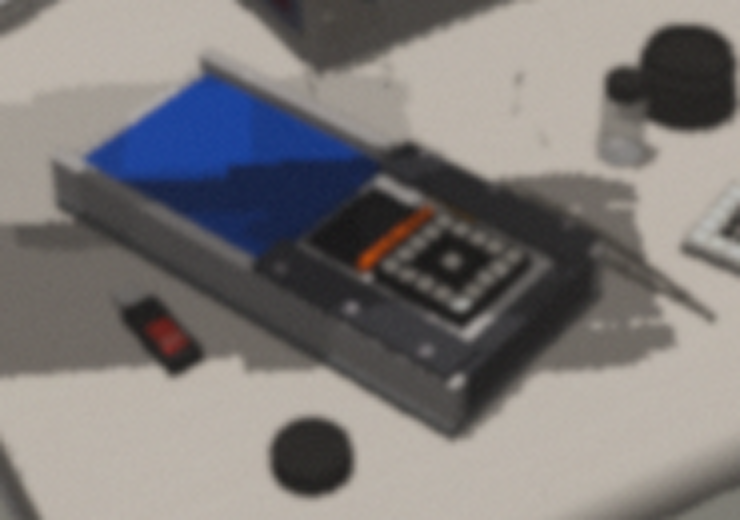

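Both views show the carrier under the lips against the stop, with the blue bed fully exposed and the bystanders where they were. I'll check the gap and the bed height numerically.

Run:
```python
from h import *
z=np.load('pics/s3.npz');im,d=z['im'],z['d'];P=pts('scene',d);hsv=cv2.cvtColor(im,cv2.COLOR_RGB2HSV)
roi=np.zeros(d.shape,bool);roi[170:290,235:380]=1
b=roi&(hsv[...,0]>105)&(hsv[...,0]<130)&(hsv[...,1]>110)&(hsv[...,2]>50)
Q=P[b];n=nest(Q)
for a,c in((-110,-80),(-80,-50),(-50,-15)):
    k=(n[:,0]>a)&(n[:,0]<c)&(abs(n[:,1])<30);print('bed z',a,np.median(Q[k][:,2]).round(4))
g=roi&(hsv[...,0]<20)&(hsv[...,1]>130)&(hsv[...,2]>60)&(P[...,2]>.025);print('ridge nest',np.median(nest(P[g]),0),np.median(P[g][:,2]))
o=ctrl.get_obs()
W=wray([[320,200.5],[320,206.5],[320,156.5],[320,31]],.034,o);print('w ridge rear/front @34',nest(W[:2]).round(1).tolist())
print('bed front/rear',nest(wray([[320,156.5],[320,31]],.025,o)).round(1).tolist())
```

```text
bed z -110 0.0249
bed z -80 0.025
bed z -50 0.025
ridge nest [43.55270599 -0.83809549] 0.033004528216215134
w ridge rear/front @34 [[33.6, 0.1], [39.4, 0.1]]
bed front/rear [[-5.1, -0.0], [-118.1, -0.2]]
```

```bash
python3 -c "
from station import ctrl
print(ctrl.finish_job())"
```

```text
the job is handed in; nothing more can be done
None
```

The carrier was pressed down and slid under the lips and leaf springs to the end stop (forward force rose to 20 N with no further motion; image measurements of its final position agree only to within about 3 mm), the blue bed is back up at 25 mm, the vial, dust cap, memory stick and tweezers look undisturbed, and the job is handed in.

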